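Show where the missing dowel goes

ROBOT

A 7-joint arm with a two-finger parallel gripper is mounted at the origin on the work surface. World frame = base frame: x ahead of the robot, y to its left, z up, the work surface at z = 0. Lengths are in mm, angles in rad, forces in N, time in s.
With the tool pointing down it reaches from about 350 to 900 mm from the base axis. Payload 8.1 kg.
Tool frame: the origin (TCP) lies midway between the tips of the shut fingers; the grasp point (between the pads) lies 19 mm behind it; z points along the fingers, y is the direction in which the jaws open and shut (so a half turn about z gives the same grasp; the last joint's range is limited). The gripper opens to 92 mm and grips with 3 to 60 N. Pads are 19 mm wide; open, the fingers measure 130 mm over their backs; the gripper's body (75 mm by 190 mm) begins 47 mm behind the grasp point.
Start: joints at [-1.208, 0.434, 0.025, 1.573, -0.012, 1.134, -0.075], TCP at [280.739, 558.415, 226.742] pointing down, gripper open.
Joint ranges: [-2.62, 2.62], [-0.44, 2.09], [-1.27, 1.32], [0.08, 2.57], [-1.32, 4.46], [0.12, 2], [-2.74, 2.74]. Speed limits (rad/s): [2.22, 2.22, 3.01, 3.01, 3.14, 3.14, 3.14].

INTERFACE

Orientations are given as [roll, pitch, yaw] about the fixed x, y, z axes, in that order (R = Rz(yaw) Ry(pitch) Rx(roll)).
In Python, from rig import r gives the robot as it stands. The module is installed in compiled form; this text tells all that it offers.
- The arm moves only by the shell command python3 -m jog 'ROWS' [FORCE]. ROWS is JSON, a list of rows, each an object of numbers: "grip": the opening, from 0 (shut) to 1 (fully open); "x", "y", "z": the shift along the world's x, y, z in m; "wx", "wy", "wz": the turn, a rotation vector about the world's x, y, z in rad. A call has 1 to 20 rows; each row is the pose to reach, as a shift and turn from the pose commanded when the call began; what a row does not reach only later rows make up. A row lasts 1/8 s, in which the tool goes at most 62.5 mm and 10.7 degrees, less where a joint would pass 70% of its speed; a pose out of reach is approached as far as the arm can. A call with a gripper value outside its range is refused whole. The fingers move at their own pace and stop on an object; FORCE is the grip in N (left out, the last holds). Time passes only in rows, so rows that repeat a pose let the fingers close. It gives the time, the measured TCP pose, the force and the opening at its end, in the units of the state.
- r.get_obs(): the state, without advancing time (a new reading comes with each control period).
- r.camera(name): name is "scene" or "top" or "wrist"; returns the picture (384x512x3 uint8, red, green, blue); there is no depth.
- r.get_calibration(name): a dict with "camera_matrix" (3x3 intrinsics, pixels), "R" (3x3) and "t" (3): a world point X has camera coordinates R X + t; the wrist camera has in their place "tool_from_camera" (4x4, takes a point from camera to tool coordinates, whose origin is the TCP and whose axes are the flange's). Camera axes: x right, y down, z forward; pixel columns grow to the right and rows downward; lengths in mm; the calibration is good to about 2 mm. The wrist camera is an equidistant fisheye: a pixel r from the principal point sees the ray r / f radians off the axis. A picture is of the moment at which its call begins: read the wrist's pose just before it. get_calibration takes no time and is no camera call.
- r.close_job(): hands the job in, once; it reports no verdict.
The state is a dict: "time": time; "joint_pos": joint angles; "joint_velocities": joint speeds; "tau": joint torques, N m; "tool_pos": TCP position; "orientation": TCP orientation; "ft_force": force on the tool from outside, world axes, zero at the start; "moment": the same for the moment, N m; "opening": finger opening in mm.
Only numpy, scipy, OpenCV 4.12 (cv2) and the standard library are available. Lean on these libraries where they do the work, as an engineer would, in place of code of your own. Each camera call takes 0.05 s, during which the arm holds its last target.

TASK

Show an apprentice the next step of the glue-up by pointing with the fingertips, touching nothing: first point at the blue tin of spare dowels, then at the one hole in the clamped board that has no dowel standing in it. Each time bring the fingertips straight over the middle of the tin's mouth or of the hole, no more than about 4 cm above it, and dwell there for at least two seconds. Never come down over another tin or over a dowel on the way, leave everything where it stands, and finish with the hand raised at least 20 cm above the bench.

Things in the scene. Friction and masses are not known exactly. Their poses are not given: they have to be found in the camera images.
- blue_tin_mouth (a point): middle of the open mouth, level with the rim, of the blue tin (round, 68 mm across, 55 mm tall, filled below the rim with short dark brown dowels); z axis up. It stands upright and loose on the plywood tray
- red_tin_mouth (a point): middle of the open mouth, level with the rim, of the red tin with steel screws, same size as the blue one
- green_tin_mouth (a point): middle of the open mouth, level with the rim, of the green tin with brass washers, same size as the blue one
- tray: fixed plywood tray, 330 x 120 mm, floor 10 mm and rim 22 mm high; origin at the centre of its underside, x along its length. The three tins stand in it in a row 100 mm apart, in any order; their rims are 65 mm above the bench
- rail_board: light wooden board, 340 x 90 x 40 mm (top 40 mm above the bench), fixed between two dark steel stops 46 mm high at its ends; origin at the centre of its underside, x along its length. Four dowel holes, 15 mm wide and 20 mm deep, lie along its middle line at x = -105, -35, +35 and +105 mm; three hold a dowel, one is empty
- empty_hole (a point): middle of the mouth of the empty hole, level with the board's top; z axis up. Seen as a dark round spot with no dowel
- dowel_a: dark brown wooden dowel, 14 mm in diameter, 50 mm long, standing loose in a hole of the board and rising 30 mm above it (top 70 mm above the bench); origin at its lower end
- dowel_b: dark brown wooden dowel, 14 mm in diameter, 50 mm long, standing loose in a hole of the board and rising 30 mm above it (top 70 mm above the bench); origin at its lower end
- dowel_c: dark brown wooden dowel, 14 mm in diameter, 50 mm long, standing loose in a hole of the board and rising 30 mm above it (top 70 mm above the bench); origin at its lower end
- blue_tin: the blue tin; origin at the centre of its underside
- red_tin: the red tin; origin at the centre of its underside
- green_tin: the green tin; origin at the centre of its underside
- mallet: rubber mallet lying right of the board, handle along its x axis, 270 mm long, 60 mm high; bystander
- glue_bottle: standing yellow glue bottle with an orange cap, 60 mm across, 160 mm tall, left of the tray; origin at the centre of its underside; bystander
- screwdriver: screwdriver with a green handle lying on the bench left of the tray; bystander

How it is judged:
By the outcome, as a careful person would: the job done as asked, in the order asked, and still so for the second after the job is handed in, with the robot touching nothing.
It also fails if it takes over 48 s, if anything falls off the work surface, if the arm or the gripper's body presses on something with over 40 N, if the wrist force passes 120 N, or if a joint passes its speed limit or range.

## Working session

There is one attempt and no reset: what is moved stays moved. The work goes in short steps, Python scripts to look and compute and a shell command to move; the robot and the scene stay as the last step left them, time stands still between calls to the robot, and variables do not carry over. Pictures are saved under pics/ and viewed, and the job is handed in when it is done.

```bash
mkdir -p pics; python3 - <<'E'
from rig import r
import cv2
o=r.get_obs();print(o['time'],o['tool_pos'],o['orientation'],o['opening'])
for n in("scene","top"):
    cv2.imwrite(f"pics/{n}1.png",r.camera(n)[:,:,::-1]);c=r.get_calibration(n);print(n,c)
E
```

```text
0.0 [280.52713548 557.9231753  225.95722795] [-3.14002509e+00  1.20944710e-04  2.67565634e+00] 91.87831661382482
scene {'camera_matrix': array([[372.2308947 ,   0.        , 261.18583722],
       [  0.        , 372.2308947 , 190.0418259 ],
       [  0.        ,   0.        ,   1.        ]]), 'R': array([[ 0.30555699,  0.95196498, -0.01993979],
       [ 0.51401308, -0.18254087, -0.83813447],
       [-0.80151449,  0.24584853, -0.54509909]]), 't': array([-172.33321349, -222.78504799, 1703.21922578])}
top {'camera_matrix': array([[408.58066612,   0.        , 252.26933856],
       [  0.        , 408.58066612, 193.83698555],
       [  0.        ,   0.        ,   1.        ]]), 'R': array([[ 0.01619389, -0.99986448, -0.00296296],
       [-0.99096418, -0.01565499, -0.13321004],
       [ 0.1331456 ,  0.00509338, -0.9910834 ]]), 't': array([ -17.76699672,  534.48262456, 1201.86101134])}
```

View pics/scene1.png

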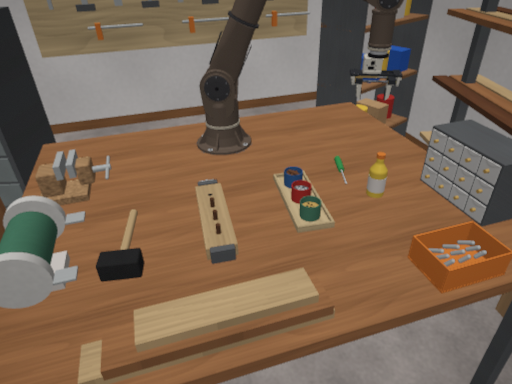

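View pics/top1.png

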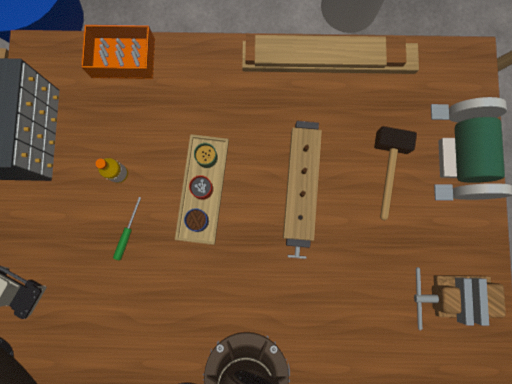

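The blue tin is nearest the robot, at about (197,220) in the top picture. The hole row runs from (306,148) to (300,217), so I'll zoom in on that.

```bash
python3 - <<'E'
import cv2,numpy as np
t=cv2.imread("pics/top1.png");s=cv2.imread("pics/scene1.png")
a=cv2.resize(t[115:255,170:330],None,fx=4,fy=4,interpolation=cv2.INTER_CUBIC)
cv2.imwrite("pics/z_top.png",a)
cv2.imwrite("pics/z_sc.png",cv2.resize(s[160:265,185:335],None,fx=5,fy=5,interpolation=cv2.INTER_CUBIC))
E
```

```text
(no output)
```

View pics/z_top.png

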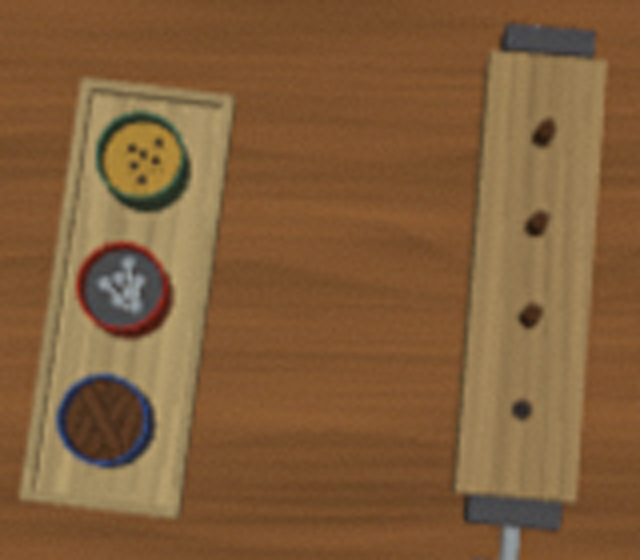

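View pics/z_sc.png

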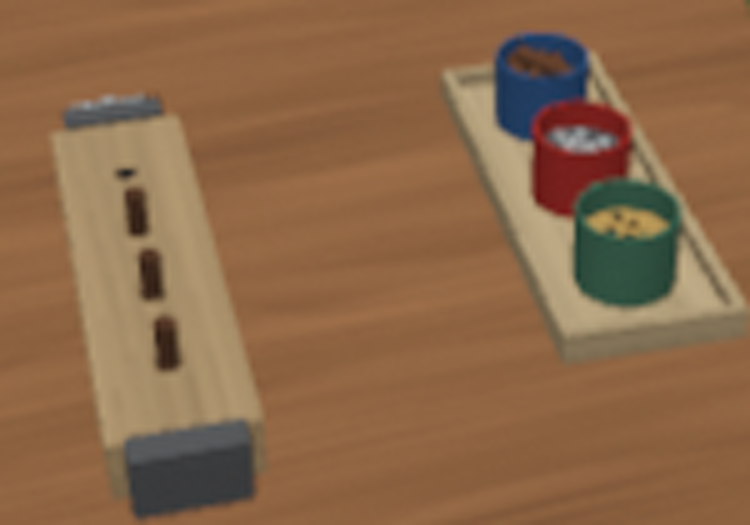

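```bash
cat >h.py <<'E'
from rig import r
import numpy as np
def onplane(n,uv,z):
    c=r.get_calibration(n);R=c['R'];t=c['t']
    d=R.T@np.linalg.inv(c['camera_matrix'])@np.array([*uv,1.]);o=-R.T@t
    return o+d*(z-o[2])/d[2]
T=lambda p:((p[0]+.5)/4-.5+170,(p[1]+.5)/4-.5+115)
S=lambda p:((p[0]+.5)/5-.5+185,(p[1]+.5)/5-.5+160)
E
python3 - <<'E'
from h import *
np.set_printoptions(precision=1,suppress=True)
for n,t,s,z in[("blue",(105,420),(542,61),65),("red",(123,289),(582,131),65),("green",(141,161),(627,212),65),("hole",(521.5,410),(125,174),40)]:
    print(n,onplane('top',T(t),z),onplane('scene',S(s),z))
for n,t in[("d3base",(526,321)),("d2base",(532,230)),("d1base",(539,138))]: print(n,onplane('top',T(t),40))
for n,t in[("d3top",(533,311)),("d2top",(540,217)),("d1top",(547,125))]: print(n,onplane('top',T(t),70))
print("board",[onplane('top',T(t),40)[:2] for t in[(491,52),(606,60),(577,501),(458,493)]])
print("tray",[onplane('top',T(t),22)[:2] for t in[(82,78),(235,96),(178,517),(20,499)]])
E
```

```text
blue [451.8 154.8  65. ] [466.5 152.2  65. ]
red [549.2 144.8  65. ] [562.3 142.6  65. ]
green [646.3 134.5  65. ] [659.5 132.1  65. ]
hole [ 466.  -153.3   40. ] [ 472.8 -154.    40. ]
d3base [ 533.3 -156.6   40. ]
d2base [ 603.1 -161.2   40. ]
d1base [ 674.8 -166.5   40. ]
d3top [ 536.8 -158.3   70. ]
d2top [ 607.3 -163.5   70. ]
d1top [ 677.3 -168.8   70. ]
board [array([ 742.1, -129.6]), array([ 737.1, -218.2]), array([ 399. , -194.6]), array([ 403.5, -106.1])]
tray [array([721.8, 188.1]), array([709.2,  68.2]), array([382.6, 103.3]), array([394.1, 223. ])]
```

Both cameras agree that the nearest tin is the blue one and the nearest hole is the empty one. The top view also fits the given tray and board geometry: 330×120 tray, 100 mm tin pitch, 70 mm hole pitch. Next I'll shut the fingers, travel high to above the blue tin and refine with the wrist camera.

```bash
python3 -m jog '[{"grip":0,"x":0.01,"y":-0.03,"z":0.0},{"grip":0,"x":0.03,"y":-0.07,"z":0},{"grip":0,"x":0.05,"y":-0.12,"z":0},{"grip":0,"x":0.07,"y":-0.17,"z":0},{"grip":0,"x":0.09,"y":-0.22,"z":0},{"grip":0,"x":0.115,"y":-0.27,"z":0},{"grip":0,"x":0.135,"y":-0.32,"z":0},{"grip":0,"x":0.155,"y":-0.36,"z":0},{"grip":0,"x":0.167,"y":-0.39,"z":0},{"grip":0,"x":0.171,"y":-0.403,"z":0},{"grip":0,"x":0.171,"y":-0.403,"z":0},{"grip":0,"x":0.171,"y":-0.403,"z":-0.03},{"grip":0,"x":0.171,"y":-0.403,"z":-0.06},{"grip":0,"x":0.171,"y":-0.403,"z":-0.06},{"grip":0,"x":0.171,"y":-0.403,"z":-0.06}]' 
python3 - <<'E'
from rig import r
import cv2
o=r.get_obs();print(o['time'],list(o['tool_pos']),list(o['orientation']),o['opening'],o['ft_force'])
cv2.imwrite("pics/w1.png",r.camera("wrist")[:,:,::-1]);print(r.get_calibration("wrist"))
cv2.imwrite("pics/top2.png",r.camera("top")[:,:,::-1])
cv2.imwrite("pics/scene2.png",r.camera("scene")[:,:,::-1])
E
```

```text
0.1 [np.float64(280.5526288186332), np.float64(557.9893779614575), np.float64(226.03467752629237)] [np.float64(-3.140191597199039), np.float64(0.00013107881781015962), np.float64(2.675741375969292)] 91.72501919787763 [-0.21744613 -0.46664322 -0.28729818]
{'camera_matrix': array([[297.31863964,   0.        , 254.84191106],
       [  0.        , 297.31863964, 191.62868755],
       [  0.        ,   0.        ,   1.        ]]), 'tool_from_camera': array([[ 8.36126717e-04, -9.66523239e-01, -2.56577725e-01,
         6.85448421e+01],
       [ 9.99999617e-01,  8.74410699e-04, -3.51233306e-05,
         7.70861622e-01],
       [ 2.58301823e-04, -2.56577597e-01,  9.66523600e-01,
        -1.58984892e+02],
       [ 0.00000000e+00,  0.00000000e+00,  0.00000000e+00,
         1.00000000e+00]])}schema error: expected keys grip, x, y, z, wx, wy, wz
```

View pics/w1.png

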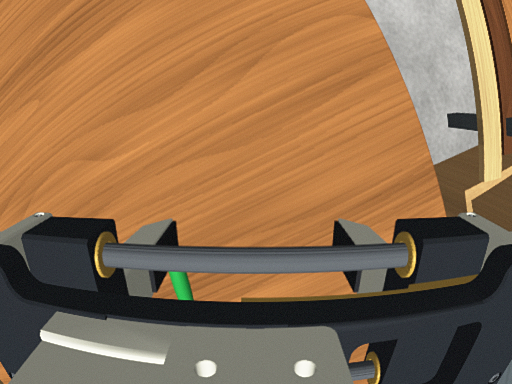

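View pics/scene2.png

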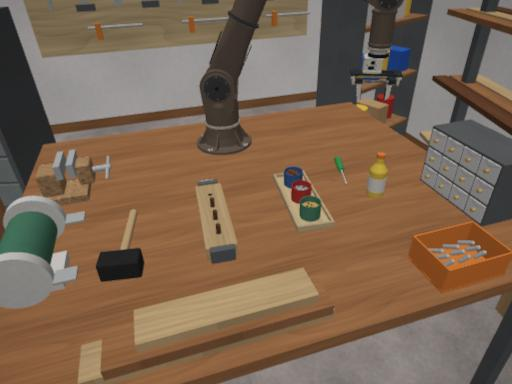

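The jog was refused because every row must carry all the keys. Nothing moved, so I'll retype it.

```bash
python3 -m jog '[{"grip":0,"x":0.01,"y":-0.03,"z":0,"wx":0,"wy":0,"wz":0},{"grip":0,"x":0.03,"y":-0.07,"z":0,"wx":0,"wy":0,"wz":0},{"grip":0,"x":0.05,"y":-0.12,"z":0,"wx":0,"wy":0,"wz":0},{"grip":0,"x":0.07,"y":-0.17,"z":0,"wx":0,"wy":0,"wz":0},{"grip":0,"x":0.09,"y":-0.22,"z":0,"wx":0,"wy":0,"wz":0},{"grip":0,"x":0.115,"y":-0.27,"z":0,"wx":0,"wy":0,"wz":0},{"grip":0,"x":0.135,"y":-0.32,"z":0,"wx":0,"wy":0,"wz":0},{"grip":0,"x":0.155,"y":-0.36,"z":0,"wx":0,"wy":0,"wz":0},{"grip":0,"x":0.167,"y":-0.39,"z":0,"wx":0,"wy":0,"wz":0},{"grip":0,"x":0.171,"y":-0.403,"z":0,"wx":0,"wy":0,"wz":0},{"grip":0,"x":0.171,"y":-0.403,"z":0,"wx":0,"wy":0,"wz":0},{"grip":0,"x":0.171,"y":-0.403,"z":0,"wx":0,"wy":0,"wz":0},{"grip":0,"x":0.171,"y":-0.403,"z":0,"wx":0,"wy":0,"wz":0},{"grip":0,"x":0.171,"y":-0.403,"z":0,"wx":0,"wy":0,"wz":0}]' 
python3 - <<'E'
from rig import r
import cv2
o=r.get_obs();print(o['time'],list(o['tool_pos']),list(o['orientation']),o['opening'],o['ft_force'])
cv2.imwrite("pics/w2.png",r.camera("wrist")[:,:,::-1])
cv2.imwrite("pics/top2.png",r.camera("top")[:,:,::-1])
cv2.imwrite("pics/scene2.png",r.camera("scene")[:,:,::-1])
E
```

```text
time: 2.0
tool_pos: [451.5, 156.2, 226.7]
orientation: [3.142, -0.0, 2.677]
ft_force: [0.1, -0.1, -0.2]
opening: 0.8
2.0 [np.float64(451.4722963180234), np.float64(156.20910475532557), np.float64(226.69559432365344)] [np.float64(3.141506610438219), np.float64(-0.00016017568931703252), np.float64(2.6770766821799614)] 0.7721860528850896 [ 0.13790646 -0.06634301 -0.1810575 ]
```

View pics/w2.png

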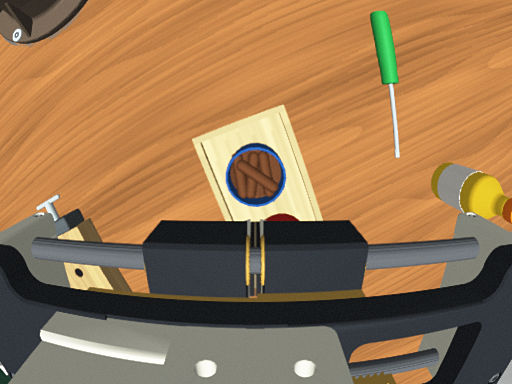

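View pics/scene2.png

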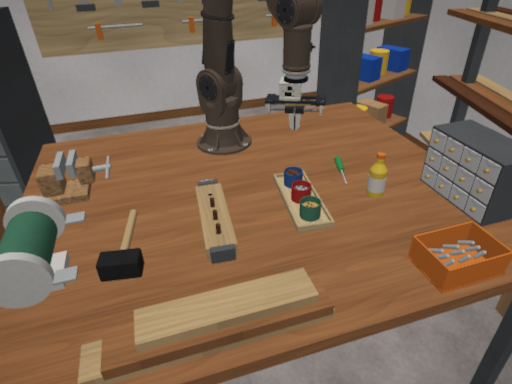

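The wrist picture shows the blue tin, filled with brown dowels, centred near (256,175). Now I'll measure it.

```bash
cat >>h.py <<'E'
from scipy.spatial.transform import Rotation as Ro
def wr(uv,z,pos,rpy):
    c=r.get_calibration('wrist');K=c['camera_matrix'];M=c['tool_from_camera']
    a=(uv[0]-K[0,2])/K[0,0];b=(uv[1]-K[1,2])/K[1,1];th=np.hypot(a,b)
    d=np.array([a/th*np.sin(th),b/th*np.sin(th),np.cos(th)])
    R=Ro.from_euler('xyz',rpy).as_matrix()
    o=pos+R@M[:3,3];d=R@M[:3,:3]@d
    return o+d*(z-o[2])/d[2]
E
python3 - <<'E'
from h import *
import cv2
o=r.get_obs();p,e=np.array(o['tool_pos']),np.array(o['orientation'])
im=cv2.imread("pics/w2.png");hsv=cv2.cvtColor(im,cv2.COLOR_BGR2HSV)
m=cv2.inRange(hsv,(100,100,40),(130,255,255));m[215:]=0
n,l,s,c=cv2.connectedComponentsWithStats(m);k=1+np.argmax(s[1:,4]);print(s[k])
pts=np.argwhere(l==k)[:,::-1].astype(np.float32);hull=cv2.convexHull(pts)
print(cv2.fitEllipse(hull))
W=np.array([wr(q[0],65,p,e) for q in hull]);
print(W.min(0),W.max(0),cv2.minEnclosingCircle(W[:,:2].astype(np.float32)))
for uv in[(285,105),(193,141),(79,272)]:print(uv,wr(uv,22,p,e),wr(uv,40,p,e))
cv2.imwrite("pics/wz.png",cv2.resize(im[100:230,180:340],None,fx=4,fy=4))
t=cv2.imread("pics/top1.png");hsv=cv2.cvtColor(t,cv2.COLOR_BGR2HSV)
m=cv2.inRange(hsv,(100,100,40),(130,255,255));m[:200]=0;m[245:]=0;m[:,:175]=0;m[:,225:]=0
pts=np.argwhere(m>0)[:,::-1].astype(np.float32);h=cv2.convexHull(pts)
W=np.array([onplane('top',q[0],65) for q in h]);print(cv2.minEnclosingCircle(W[:,:2].astype(np.float32)))
E
```

```text
[226 143  60  64 873]
((255.40765380859375, 175.0347137451172), (59.15745544433594, 62.65952682495117), 1.8920705318450928)
[415.95051995 123.8841774   65.        ] [485.40654341 189.60770316  65.        ] ((450.7011413574219, 158.48313903808594), 35.59663009643555)
(285, 105) [396.37507345 225.07077188  22.        ] [396.09640109 223.19323723  40.        ]
(193, 141) [384.62963262 104.35997469  22.        ] [384.93221896 108.45617923  40.        ]
(79, 272) [ 469.87091935 -170.53279483   22.        ] [ 465.95508259 -152.8326895    40.        ]
((451.48553466796875, 155.51046752929688), 33.28882598876953)
```

View pics/wz.png

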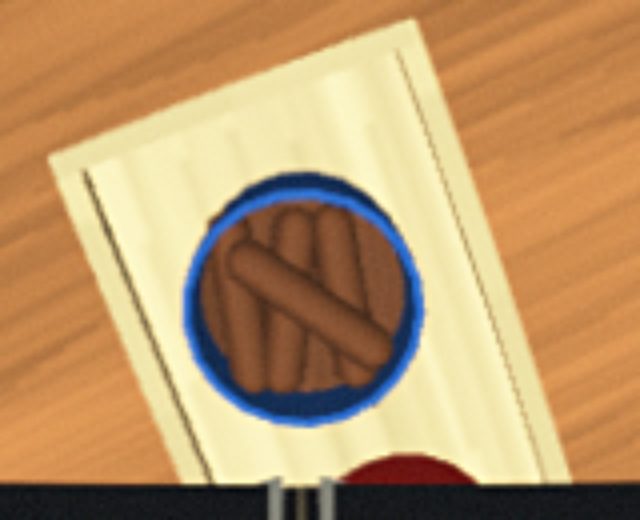

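Wrist and top views agree: blue mouth at about (452,156), empty hole at about (466,-153). I'm already over the tin, so I'll go straight down to z≈90, which is 25 mm above the rim, and dwell.

```bash
python3 -m jog '[{"grip":0,"x":0,"y":0,"z":-0.03,"wx":0,"wy":0,"wz":0},{"grip":0,"x":0,"y":0,"z":-0.06,"wx":0,"wy":0,"wz":0},{"grip":0,"x":0,"y":0,"z":-0.09,"wx":0,"wy":0,"wz":0},{"grip":0,"x":0,"y":0,"z":-0.115,"wx":0,"wy":0,"wz":0},{"grip":0,"x":0,"y":0,"z":-0.13,"wx":0,"wy":0,"wz":0},{"grip":0,"x":0,"y":0,"z":-0.137,"wx":0,"wy":0,"wz":0},{"grip":0,"x":0,"y":0,"z":-0.137,"wx":0,"wy":0,"wz":0},{"grip":0,"x":0,"y":0,"z":-0.137,"wx":0,"wy":0,"wz":0},{"grip":0,"x":0,"y":0,"z":-0.137,"wx":0,"wy":0,"wz":0},{"grip":0,"x":0,"y":0,"z":-0.137,"wx":0,"wy":0,"wz":0}]' 
python3 - <<'E'
from rig import r
import cv2,numpy as np
a=r.camera("wrist")[:,:,::-1];b=r.camera("top")[:,:,::-1];c=r.camera("scene")[:,:,::-1]
o=cv2.resize(b[130:260,150:330],(400,289));d=cv2.resize(c[100:230,200:380],(400,289))
cv2.imwrite("pics/c3.png",np.hstack([o,d]));cv2.imwrite("pics/w3.png",a)
E
```

```text
time: 3.4
tool_pos: [451.9, 155.5, 90.1]
orientation: [3.141, 0.0, 2.676]
ft_force: [-0.1, 0.1, 0.9]
opening: 0.8
```

View pics/c3.png

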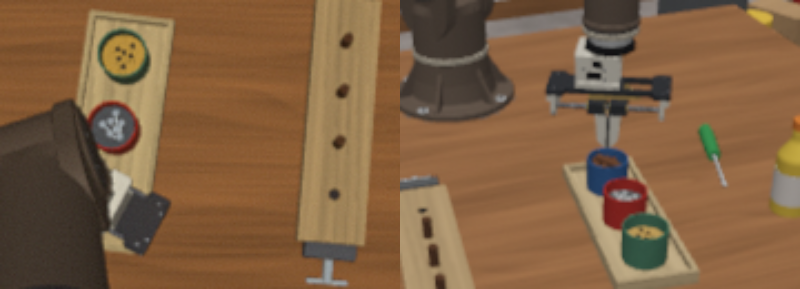

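View pics/w3.png

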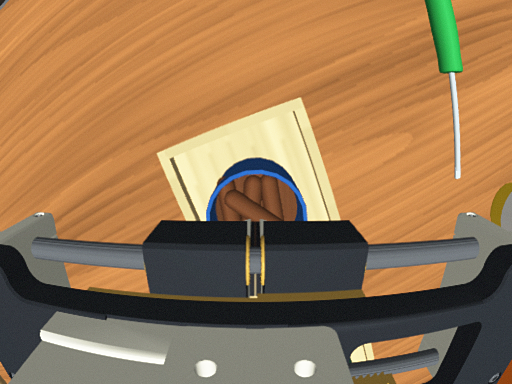

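The fingertips hang over the blue tin. As a check, I'll compare where the scene camera sees the tip with where its calibration predicts it, since that camera disagreed with the top view by about 13 mm.

```bash
python3 - <<'E'
from h import *
import cv2
c=r.get_calibration('scene')
for X in[(451.9,155.5,90.1),(452,156,65),(466,-153,40)]:
    q=c['camera_matrix']@(c['R']@np.array(X)+c['t']);print(X,q[:2]/q[2])
a=r.camera("scene")[:,:,::-1]
cv2.imwrite("pics/z4.png",cv2.resize(a[140:200,260:330],None,fx=9,fy=9,interpolation=cv2.INTER_CUBIC))
E
```

```text
(451.9, 155.5, 90.1) [292.5234677  163.62343144]
(452, 156, 65) [292.48235102 169.70922823]
(466, -153, 40) [209.49821549 193.30861639]
```

View pics/z4.png

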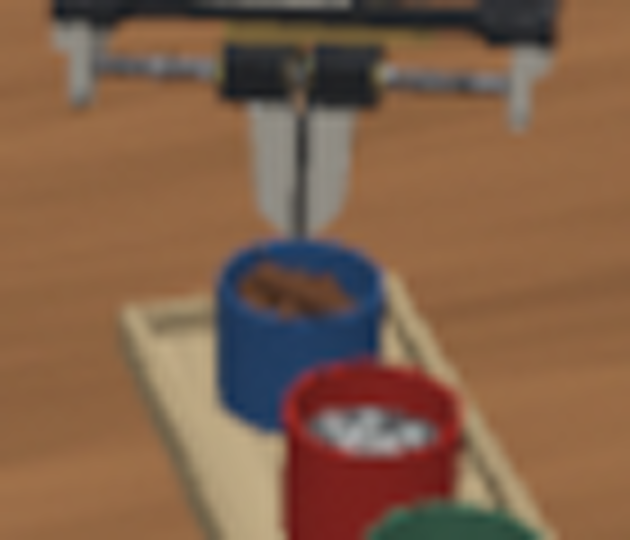

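The tip shows the same ~2 px offset as the tin, so the mismatch is a scene-camera bias and the tip really is centred. Now the dwell.

```bash
python3 -m jog '[{"grip":0,"x":0,"y":0,"z":0,"wx":0,"wy":0,"wz":0},{"grip":0,"x":0,"y":0,"z":0,"wx":0,"wy":0,"wz":0},{"grip":0,"x":0,"y":0,"z":0,"wx":0,"wy":0,"wz":0},{"grip":0,"x":0,"y":0,"z":0,"wx":0,"wy":0,"wz":0},{"grip":0,"x":0,"y":0,"z":0,"wx":0,"wy":0,"wz":0},{"grip":0,"x":0,"y":0,"z":0,"wx":0,"wy":0,"wz":0},{"grip":0,"x":0,"y":0,"z":0,"wx":0,"wy":0,"wz":0},{"grip":0,"x":0,"y":0,"z":0,"wx":0,"wy":0,"wz":0},{"grip":0,"x":0,"y":0,"z":0,"wx":0,"wy":0,"wz":0},{"grip":0,"x":0,"y":0,"z":0,"wx":0,"wy":0,"wz":0},{"grip":0,"x":0,"y":0,"z":0,"wx":0,"wy":0,"wz":0},{"grip":0,"x":0,"y":0,"z":0,"wx":0,"wy":0,"wz":0},{"grip":0,"x":0,"y":0,"z":0,"wx":0,"wy":0,"wz":0},{"grip":0,"x":0,"y":0,"z":0,"wx":0,"wy":0,"wz":0},{"grip":0,"x":0,"y":0,"z":0,"wx":0,"wy":0,"wz":0},{"grip":0,"x":0,"y":0,"z":0,"wx":0,"wy":0,"wz":0},{"grip":0,"x":0,"y":0,"z":0,"wx":0,"wy":0,"wz":0},{"grip":0,"x":0,"y":0,"z":0,"wx":0,"wy":0,"wz":0},{"grip":0,"x":0,"y":0,"z":0,"wx":0,"wy":0,"wz":0},{"grip":0,"x":0,"y":0,"z":0,"wx":0,"wy":0,"wz":0}]' 
python3 -m jog '[{"grip":0,"x":0,"y":0,"z":0.03,"wx":0,"wy":0,"wz":0},{"grip":0,"x":0,"y":0,"z":0.07,"wx":0,"wy":0,"wz":0},{"grip":0,"x":0,"y":0,"z":0.11,"wx":0,"wy":0,"wz":0},{"grip":0,"x":0,"y":0,"z":0.13,"wx":0,"wy":0,"wz":0},{"grip":0,"x":0,"y":-0.02,"z":0.135,"wx":0,"wy":0,"wz":0},{"grip":0,"x":0,"y":-0.06,"z":0.135,"wx":0,"wy":0,"wz":0},{"grip":0,"x":0.005,"y":-0.11,"z":0.135,"wx":0,"wy":0,"wz":0},{"grip":0,"x":0.01,"y":-0.16,"z":0.135,"wx":0,"wy":0,"wz":0},{"grip":0,"x":0.012,"y":-0.21,"z":0.135,"wx":0,"wy":0,"wz":0},{"grip":0,"x":0.014,"y":-0.26,"z":0.135,"wx":0,"wy":0,"wz":0},{"grip":0,"x":0.014,"y":-0.295,"z":0.135,"wx":0,"wy":0,"wz":0},{"grip":0,"x":0.014,"y":-0.309,"z":0.135,"wx":0,"wy":0,"wz":0},{"grip":0,"x":0.014,"y":-0.309,"z":0.135,"wx":0,"wy":0,"wz":0},{"grip":0,"x":0.014,"y":-0.309,"z":0.135,"wx":0,"wy":0,"wz":0},{"grip":0,"x":0.014,"y":-0.309,"z":0.135,"wx":0,"wy":0,"wz":0}]'
python3 - <<'E'
from h import *
import cv2
o=r.get_obs();print(o['time'],o['tool_pos'],o['orientation'])
a=r.camera("wrist")[:,:,::-1];cv2.imwrite("pics/w5.png",a)
E
```

```text
time: 6.1
tool_pos: [451.7, 155.4, 89.7]
orientation: [-3.142, -0.0, 2.676]
ft_force: [0.2, 0.1, -0.2]
opening: 0.4
time: 7.98
tool_pos: [466.0, -152.1, 224.7]
orientation: [3.141, -0.0, 2.678]
ft_force: [-0.1, 0.4, 0.6]
opening: 0.3
7.975 [ 465.97759976 -152.11499125  224.69809826] [ 3.14113671e+00 -2.32574616e-04  2.67798632e+00]
```

View pics/w5.png

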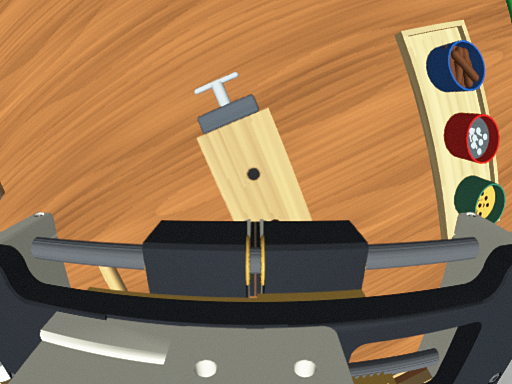

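The wrist picture shows the empty hole at about (253,174), with the nearest dowel just showing at (275,221).

```bash
python3 - <<'E'
from h import *
import cv2
o=r.get_obs();p,e=np.array(o['tool_pos']),np.array(o['orientation']);print(p,e)
g=cv2.imread("pics/w5.png",0).astype(float)[160:188,238:268]
w=(g<90);y,x=np.nonzero(w);c=(x.mean()+238,y.mean()+160);print(c,w.sum(),wr(c,40,p,e))
E
```

```text
[ 465.93508619 -152.36240661  224.72243344] [ 3.14121402e+00 -1.73720884e-04  2.67766088e+00]
(np.float64(253.15238095238095), np.float64(173.58095238095237)) 105 [ 465.99728838 -153.71240288   40.        ]
```

The wrist view puts the hole at (466.0,-153.7), matching the top view. I'll go straight down to z≈66, which is 26 mm above the mouth and 70 mm from the nearest dowel, then dwell.

```bash
python3 -m jog '[{"grip":0,"x":0,"y":0,"z":-0.03,"wx":0,"wy":0,"wz":0},{"grip":0,"x":0,"y":0,"z":-0.07,"wx":0,"wy":0,"wz":0},{"grip":0,"x":0,"y":0,"z":-0.1,"wx":0,"wy":0,"wz":0},{"grip":0,"x":0,"y":0,"z":-0.125,"wx":0,"wy":0,"wz":0},{"grip":0,"x":0,"y":0,"z":-0.145,"wx":0,"wy":0,"wz":0},{"grip":0,"x":0,"y":0,"z":-0.155,"wx":0,"wy":0,"wz":0},{"grip":0,"x":0,"y":0,"z":-0.159,"wx":0,"wy":0,"wz":0},{"grip":0,"x":0,"y":0,"z":-0.159,"wx":0,"wy":0,"wz":0},{"grip":0,"x":0,"y":0,"z":-0.159,"wx":0,"wy":0,"wz":0},{"grip":0,"x":0,"y":0,"z":-0.159,"wx":0,"wy":0,"wz":0}]' 
python3 - <<'E'
from h import *
import cv2
o=r.get_obs();print(o['time'],o['tool_pos'])
c=r.camera("scene")[:,:,::-1];cv2.imwrite("pics/z6.png",cv2.resize(c[130:240,170:290],None,fx=5,fy=5,interpolation=cv2.INTER_CUBIC))
E
```

```text
time: 9.28
tool_pos: [466.1, -153.6, 66.2]
orientation: [3.141, 0.001, 2.676]
ft_force: [-0.1, 0.5, -0.1]
opening: 0.5
9.275 [ 466.05145804 -153.63600687   66.22221117]
```

View pics/z6.png

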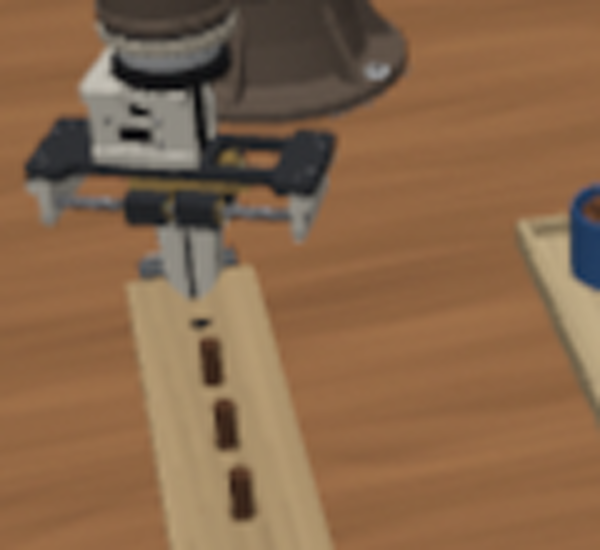

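```bash
python3 - <<'E'
from h import *
c=r.get_calibration('scene')
for X in[(466,-153.6,66),(474,-157.6,66),(466,-153.6,40),(466,-153.6,110)]:
    q=c['camera_matrix']@(c['R']@np.array(X)+c['t']);q=q[:2]/q[2];print(X,q,(q-[170,130]+.5)*5-.5)
E
```

```text
(466, -153.6, 66) [208.58596852 186.92001665] [194.92984262 286.60008327]
(474, -157.6, 66) [207.86794917 188.34512014] [191.33974584 293.72560072]
(466, -153.6, 40) [209.3248223  193.34109317] [198.62411152 318.70546586]
(466, -153.6, 110) [207.29687446 175.71702652] [188.4843723  230.58513258]
```

The predicted tip and hole pixels match the picture, apart from the same small bias. Now I'll dwell, then raise.

```bash
python3 -m jog '[{"grip":0,"x":0,"y":0,"z":0,"wx":0,"wy":0,"wz":0},{"grip":0,"x":0,"y":0,"z":0,"wx":0,"wy":0,"wz":0},{"grip":0,"x":0,"y":0,"z":0,"wx":0,"wy":0,"wz":0},{"grip":0,"x":0,"y":0,"z":0,"wx":0,"wy":0,"wz":0},{"grip":0,"x":0,"y":0,"z":0,"wx":0,"wy":0,"wz":0},{"grip":0,"x":0,"y":0,"z":0,"wx":0,"wy":0,"wz":0},{"grip":0,"x":0,"y":0,"z":0,"wx":0,"wy":0,"wz":0},{"grip":0,"x":0,"y":0,"z":0,"wx":0,"wy":0,"wz":0},{"grip":0,"x":0,"y":0,"z":0,"wx":0,"wy":0,"wz":0},{"grip":0,"x":0,"y":0,"z":0,"wx":0,"wy":0,"wz":0},{"grip":0,"x":0,"y":0,"z":0,"wx":0,"wy":0,"wz":0},{"grip":0,"x":0,"y":0,"z":0,"wx":0,"wy":0,"wz":0},{"grip":0,"x":0,"y":0,"z":0,"wx":0,"wy":0,"wz":0},{"grip":0,"x":0,"y":0,"z":0,"wx":0,"wy":0,"wz":0},{"grip":0,"x":0,"y":0,"z":0,"wx":0,"wy":0,"wz":0},{"grip":0,"x":0,"y":0,"z":0,"wx":0,"wy":0,"wz":0},{"grip":0,"x":0,"y":0,"z":0,"wx":0,"wy":0,"wz":0},{"grip":0,"x":0,"y":0,"z":0,"wx":0,"wy":0,"wz":0},{"grip":0,"x":0,"y":0,"z":0,"wx":0,"wy":0,"wz":0},{"grip":0,"x":0,"y":0,"z":0,"wx":0,"wy":0,"wz":0}]' 
python3 -m jog '[{"grip":0,"x":0,"y":0,"z":0.03,"wx":0,"wy":0,"wz":0},{"grip":0,"x":0,"y":0,"z":0.07,"wx":0,"wy":0,"wz":0},{"grip":0,"x":0,"y":0,"z":0.11,"wx":0,"wy":0,"wz":0},{"grip":0,"x":0,"y":0,"z":0.15,"wx":0,"wy":0,"wz":0},{"grip":0,"x":0,"y":0,"z":0.18,"wx":0,"wy":0,"wz":0},{"grip":0,"x":0,"y":0,"z":0.2,"wx":0,"wy":0,"wz":0},{"grip":0,"x":0,"y":0,"z":0.2,"wx":0,"wy":0,"wz":0},{"grip":0,"x":0,"y":0,"z":0.2,"wx":0,"wy":0,"wz":0},{"grip":0,"x":0,"y":0,"z":0.2,"wx":0,"wy":0,"wz":0},{"grip":0,"x":0,"y":0,"z":0.2,"wx":0,"wy":0,"wz":0}]'
python3 - <<'E'
from h import *
import cv2
a=r.camera("scene")[:,:,::-1];b=cv2.imread("pics/scene1.png")
d=cv2.absdiff(a,b).max(2);print("changed px in board/tray area:",(d[178:265,190:240]>40).sum(),(d[165:230,270:335]>40).sum())
cv2.imwrite("pics/s7.png",a);print(r.get_obs()['time'],r.get_obs()['tool_pos'])
E
```

```text
time: 11.82
tool_pos: [465.7, -153.6, 65.7]
orientation: [3.142, -0.0, 2.676]
ft_force: [-0.5, -0.0, 0.3]
opening: 0.2
time: 13.08
tool_pos: [465.4, -153.5, 265.1]
orientation: [-3.141, -0.001, 2.676]
ft_force: [0.5, 0.7, -0.5]
opening: 0.6
changed px in board/tray area: 0 0
13.125 [ 465.50089944 -153.53977233  265.21790312]
```

View pics/s7.png

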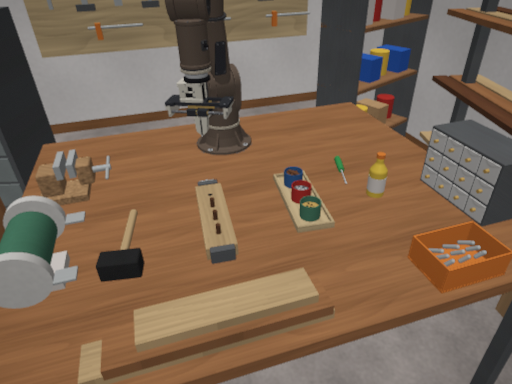

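Everything stands as it did, with no changed pixels around the board and tray, and the hand is raised to 265 mm. I'll hand the job in.

```bash
python3 -c "
from rig import r
print(r.close_job())"
```

```text
the job is handed in; nothing more can be done
None
```

I pointed with shut fingers first at the blue tin, then at the empty hole nearest the robot, and handed the job in at about 13 s.

- **Blue tin:** fingertips at (452, 155), 25 mm above the rim, held for over 2.5 s.
- **Empty hole:** fingertips at (466, −154), 26 mm above the mouth, held for over 2.5 s.
- **Moves:** I came straight down and straight up each time, and crossed between the two at about 225 mm. The hand finished at 265 mm, above the 20 cm asked.

**Last checks:**
- Force readings stayed at or below 1 N.
- A before/after scene picture showed no changed pixels around the board and tray.
- The top and wrist cameras agreed to within 1–3 mm on both targets.
- The scene camera disagreed with the top view by 7–15 mm. It showed about the same offset on the fingertips, so I took it as that camera's bias and relied on the other two.
- My first jog call was refused for missing keys; nothing moved.

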